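# Seat a petri dish in the V guide of the dish reader

### The job

Slide the closed petri dish that lies by itself on the black table into the converging rails of the dish reader until it is fully home, resting against both rails in front of the scan window. Push it along the table without lifting it, and leave the other petri dish alone in its steel tray.

Things in the scene. Friction and masses are not known exactly. Their poses are not given: they have to be found in the camera images.
- dish: the dish to be seated: closed round petri dish, whitish, 91 mm diameter, 15 mm high, about 30 g, loose, lying flat on the black table (top at z = 0) 130 to 200 mm before its seat, outside the open end of the rails. Origin: centre of its underside; z up. It slides freely when pushed at its rim. The steel bench top beside the black table, towards +y, stands 2 mm higher
- reader: dish reader fixed to the black table: low grey housing, 90 x 130 x 49 mm, dark scan window in front, and two white plastic rails converging on it; no floor plate, the dish slides on the table. Origin: on the table where the centre of a fully seated dish lies; x is level, points into the V along its centre line to the window (the way to push); z up. The housing's front is 60 mm ahead of the origin
- mouth (a point): middle of the open end of the rails, on the table, 82 mm before the reader's origin on its centre line; axes as the reader's. Slippery rails, 18 mm high, 8 mm thick, 200 mm apart inside here, each closing in at 30 degrees to the centre line. A seated dish touches both, 23 mm ahead of the reader's origin and 39 mm to either side, and can go no farther
- tray_dish: the other petri dish, equal to the first (91 mm diameter, 15 mm high), loose, lying in the shallow steel tray (155 x 225 mm, 22 mm high); to be left alone. Origin: centre of its underside
There are look-alikes about, which are no part of the job. Leave any blue or green look-alike of the dish alone.

How it is judged:
By the outcome, as a careful person would: the job done as asked, in the order asked, and still so for the second after the job is handed in, with the robot touching nothing.
It also fails if it takes over 35 s, if anything falls off the work surface, if the arm or the gripper's body presses on something with over 40 N, if the wrist force passes 120 N, or if a joint passes its speed limit or range.

### The arm

A 7-joint arm with a two-finger parallel gripper is mounted at the origin on a cart in front of the work surface, level with it; the furniture and walls round the work are solid. World frame = base frame: x ahead of the robot, y to its left, z up, the work surface at z = 0. Lengths are in mm, angles in rad, forces in N, time in s.
With the tool pointing down it reaches from about 400 to 850 mm from the base axis. Payload 4.5 kg.
Tool frame: the origin (TCP) lies on the mounting face of the last link; the fingertips stand 173 mm ahead of it and the grasp point (between the pads) lies env.tcp_to_grasp ahead of it (env.tcp_to_grasp is the distance from the TCP to the grasp point, in mm); z points along the fingers, y is the line along which they close (so a half turn about z gives the same grasp; the last joint's range is limited). The gripper opens to 85 mm and grips with 20 to 120 N. Pads are 22 mm wide; open, the fingers measure 114 mm over their backs; the gripper's body (76 mm by 85 mm) begins 54 mm behind the grasp point. The pads swing forward as they close: fully open they stand 13 mm farther back than shut.
Start: joints at [1.219, 0.689, -0.195, 1.565, 0.157, 0.902, -0.215], TCP at [235.211, -579.063, 404.717] pointing down, gripper open.
Joint ranges: [-3.01, 3.01], [-0.46, 2.08], [-1.47, 1.51], [0.13, 2.56], [-1, 4.14], [0.04, 2.09], [-2.66, 2.66]. Speed limits (rad/s): [2.57, 2.57, 3.14, 3.14, 3.14, 3.14, 3.14].

### API

Orientations are given as [roll, pitch, yaw] about the fixed x, y, z axes, in that order (R = Rz(yaw) Ry(pitch) Rx(roll)).
In Python, from station import monitor, viewer, env gives the robot as it stands.
- The arm moves only by the tool send_rows, never from a script. Its argument "plan" is a list that holds one entry, the list of rows, each a list of 5 numbers: the closure, from 0 (fully open) to 1 (shut), then the shift along the tool's x, y, z in m, then the turn about the tool's z in degrees. In form: [[[grip, tx, ty, tz, turn], ...]]. A call has exactly 5 rows; each row shifts and turns the commanded pose from where the row before left it, along the tool's axes as they then stand; what a row does not reach is not made up. A row lasts 1/12 s, in which the tool goes at most 41.7 mm and 7.16 degrees, less where a joint would pass 70% of its speed; a pose out of reach is approached as far as the arm can. A call with a gripper value outside its range is refused whole. The fingers move at their own pace and stop on an object; "newtons" is the grip in N (left out, the last holds). Time passes only in rows, so rows that do not move let the fingers close, or fill a call up. It gives the time, the measured TCP pose, the force, the opening and the grip force at its end, in the units of the state.
- monitor.state(): the state, without advancing time (a new reading comes with each control period).
- viewer.camera(name): name is "scene" or "side" or "wrist"; returns (picture, depth): 420x560x3 uint8, blue, green, red; 420x560 float32, mm along the optical axis (not along the pixel's ray), 0 where there is no reading.
- viewer.camera_info(name): a dict with "K" (3x3 intrinsics, pixels), "eye" and "rotation" of the camera in the world. Camera axes: x right, y down, z forward; pixel columns grow to the right and rows downward; lengths in mm; the calibration is good to about 2 mm. A picture is of the moment at which its call begins: read the wrist's pose just before it. camera_info takes no time and is no camera call; for the wrist camera it gives the pose at the moment of the call.
- env.close_job(): hands the job in; it is judged then, once.
Trained networks look in the newest picture that a camera, given by its name, has taken for a name from the list of things; names that differ only in an ending like _2 or _b are one class to them, and where a whole thing is asked for, a point or a joint stands for the part that bears it (a point fixed in the world has none). Each returns a list of dicts, best first, with "score" (0 to 1); they miss things now and then, are a little off and sometimes report something else, mostly with a low value. They report only what shows in the picture. A call takes as long as a camera call. They do not tell look-alikes from the thing itself.
- viewer.boxes_of(camera, thing): "location" ([x, y, z] in mm, in world coordinates, good to about 4 mm: the middle of the surface that is visible of it).
The state is a dict: "time_s": time; "qpos": joint angles; "qd": joint speeds; "effort": joint torques, N m; "tcp_pos": TCP position; "ee_rot": TCP orientation; "contact_force": force on the tool from outside, world axes, zero at the start; "wrist_torque": the same for the moment, N m; "gripper_width": finger opening in mm; "grip_force": force on a finger pad.
Only numpy, scipy, OpenCV 4.12 (cv2) and the standard library are available. Lean on these libraries where they do the work, as an engineer would, in place of code of your own. Each camera call takes 0.05 s, during which the arm holds its last target. There are 200 camera calls.

## Working session

There is one attempt and no reset: what is moved stays moved. The work goes in short steps, Python scripts to look and compute and a tool call to move; the robot and the scene stay as the last step left them, time stands still between calls to the robot, and variables do not carry over. Pictures are saved under pics/ and viewed, at most 10 in all, crops included, and the job is handed in when it is done.

Besides the shell and the picture viewer there is one more tool, called as name([rows], argument=value, ...), one row to a line, values as JSON. send_rows: Moves the arm, as the interface text tells. Its arguments: {"type":"object","properties":{"plan":{"type":"array","items":{"type":"array","items":{"type":"array","items":{"type":"number"}}}},"newtons":{"type":"number"}},"required":["plan"]}

```bash
mkdir -p pics; ls; python3 - <<'E'
from station import monitor, viewer, env
import cv2, numpy as np
s=monitor.state(); print(s['time_s'],s['tcp_pos'],s['ee_rot'],env.tcp_to_grasp)
a,d=viewer.camera('scene'); b,e=viewer.camera('side')
cv2.imwrite('pics/a.png',a); cv2.imwrite('pics/b.png',b)
for c in('scene','side'):
  for t in('dish','reader','tray_dish'):
    print(c,t,[(np.round(x['location']),round(x['score'],2)) for x in viewer.boxes_of(c,t)])
  i=viewer.camera_info(c);print(i['eye'],i['K'][0])
E
```

```text
pics
0.0 [ 235.05048757 -578.76027755  403.87554934] [-3.13974330e+00  8.83828497e-05  3.85879387e-01] 154.70000000000002
scene dish [(array([464., -81.,  14.]), 0.93), (array([ 381., -188.,   18.]), 0.92), (array([ 599., -175.,   17.]), 0.9)]
scene reader [(array([ 552., -385.,   24.]), 0.61)]
scene tray_dish [(array([508., 212.,  18.]), 0.71)]
[-138.23831069  748.89301275  488.55118368] [390.25466822   0.         271.59450138]
side dish [(array([ 396., -200.,   17.]), 0.73), (array([ 616., -184.,   13.]), 0.62)]
side reader [(array([ 577., -415.,   47.]), 0.96)]
side tray_dish [(array([522., 206.,  17.]), 0.81)]
[ 941.0816475  -457.60762896  857.2198618 ] [414.86171847   0.         280.04536184]
```

View pics/a.png

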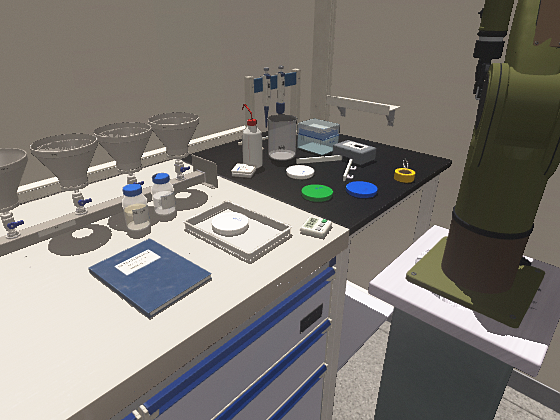

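View pics/b.png

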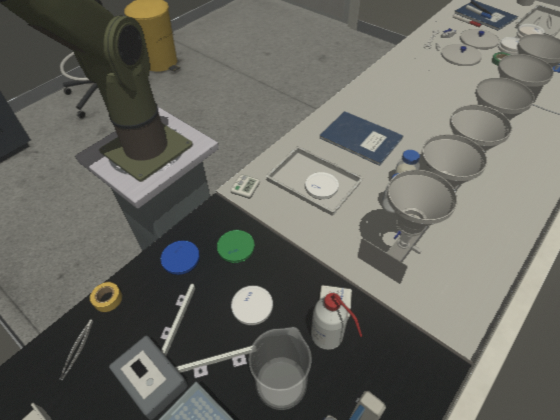

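In the side picture the white dish is at (252,305), the blue one at (180,257) and the green one at (236,246). The tray dish is at (321,185). The white one alone on the black table is the target, in front of the rails at (180,318) and (217,360) and the reader at (147,375).

```bash
cat > h.py <<'E'
from station import monitor, viewer, env
import cv2, numpy as np
def look(c):
    i=viewer.camera_info(c); a,d=viewer.camera(c)
    K=np.array(i['K']);v,u=np.mgrid[:420,:560]
    p=np.stack([(u-K[0,2])/K[0,0]*d,(v-K[1,2])/K[1,1]*d,d],-1)
    return a,p@np.array(i['rotation']).T+np.array(i['eye']),d
def rect(c,org,x0,x1,y0,y1,name,z=15):
    "top-down view at plane z, 2 px/mm -> 1 px per mm"
    pass
E
python3 - <<'E'
from h import *
a,P,d=look('side')
cv2.imwrite('pics/c.png',cv2.resize(a[230:420,90:330],None,fx=3,fy=3,interpolation=cv2.INTER_CUBIC))
hsv=cv2.cvtColor(a,cv2.COLOR_BGR2HSV)
w=(hsv[...,1]<50)&(hsv[...,2]>150)&(d>0)
def comp(m,lo,hi):
    m=m&(P[...,2]>lo)&(P[...,2]<hi)
    n,l,s,c=cv2.connectedComponentsWithStats(m.astype('uint8'))
    return [(l==k) for k in range(1,n) if s[k,4]>80]
for lo,hi in((8,32),(35,65)):
  for m in comp((w if lo==8 else d>0),lo,hi):
    q=P[m]; v,u=np.nonzero(m)
    if not(90<u.mean()<330 and v.mean()>230):continue
    r=cv2.minAreaRect(q[:,:2].astype('float32')); cc=cv2.minEnclosingCircle(q[:,:2].astype('float32'))
    print(u.mean().round(),v.mean().round(),m.sum(),'mean',q.mean(0).round(1),'rect',np.round(cv2.boxPoints(r)).tolist(),np.round(r[1]),'circ',cc)
E
```

```text
Traceback (most recent call last):
  File "h.py", line 7, in look
    return a,p@np.array(i['rotation']).T+np.array(i['eye']),d
             ~~~~~~~~~~~~~~~~~~~~~~~~~~~^~~~~~~~~~~~~~~~~~~
ValueError: operands could not be broadcast together with shapes (420,560) (3,)
```

```bash
cat > h.py <<'E'
from station import monitor, viewer, env
import cv2, numpy as np
from scipy.spatial.transform import Rotation
def look(c):
    i=viewer.camera_info(c); a,d=viewer.camera(c)
    K=np.array(i['K']);v,u=np.mgrid[:420,:560]
    p=np.stack([(u-K[0,2])/K[0,0]*d,(v-K[1,2])/K[1,1]*d,d],-1)
    R=Rotation.from_euler('xyz',i['rotation']).as_matrix()
    return a,p@R.T+np.array(i['eye']),d
E
cat > m.py <<'E'
from h import *
import sys
c,name,u0,u1,v0,v1,f=sys.argv[1],sys.argv[2],*map(int,sys.argv[3:8])
print(viewer.camera_info(c)['rotation'])
a,P,d=look(c)
cv2.imwrite(f'pics/{name}.png',cv2.resize(a[v0:v1,u0:u1],None,fx=f,fy=f,interpolation=cv2.INTER_CUBIC))
hsv=cv2.cvtColor(a,cv2.COLOR_BGR2HSV)
w=(hsv[...,1]<50)&(hsv[...,2]>150)&(d>0)
for lo,hi in((8,32),(35,65)):
  m=(w if lo==8 else d>0)&(P[...,2]>lo)&(P[...,2]<hi)
  n,l,s,_=cv2.connectedComponentsWithStats(m.astype('uint8'))
  for k in range(1,n):
    if s[k,4]<80: continue
    m=l==k; q=P[m]; v,u=np.nonzero(m)
    if not(u0<u.mean()<u1 and v0<v.mean()<v1):continue
    r=cv2.minAreaRect(q[:,:2].astype('float32')); cc=cv2.minEnclosingCircle(q[:,:2].astype('float32'))
    print(u.mean().round(),v.mean().round(),m.sum(),'mean',q.mean(0).round(1),'rect',np.round(cv2.boxPoints(r)).tolist(),np.round(r[1]),'circ',np.round(cc[0]),round(cc[1]))
E
python3 m.py side c 90 330 230 420 3
```

```text
[-2.45060647  0.01905241  0.69813212]
177.0 318.0 223 mean [ 507.8 -311.5   18.7] rect [[465.0, -239.0], [534.0, -385.0], [545.0, -379.0], [476.0, -234.0]] [ 12. 161.] circ [ 507. -308.] 81
252.0 304.0 1180 mean [ 609.1 -184.7   15.9] rect [[546.0, -179.0], [605.0, -246.0], [670.0, -189.0], [611.0, -122.0]] [87. 90.] circ [ 608. -184.] 46
214.0 358.0 274 mean [ 632.  -321.4   18.6] rect [[587.0, -380.0], [594.0, -385.0], [679.0, -260.0], [672.0, -255.0]] [151.   9.] circ [ 633. -320.] 75
327.0 338.0 194 mean [ 788.2 -154.5   49.6] rect [[749.0, -150.0], [760.0, -176.0], [820.0, -148.0], [809.0, -122.0]] [66. 28.] circ [ 779. -136.] 33
147.0 375.0 3285 mean [ 567.4 -431.2   49.4] rect [[493.0, -470.0], [623.0, -480.0], [630.0, -390.0], [500.0, -380.0]] [ 90. 130.] circ [ 562. -430.] 76
280.0 356.0 314 mean [ 740.6 -242.1   50.3] rect [[697.0, -264.0], [725.0, -296.0], [797.0, -232.0], [768.0, -200.0]] [96. 43.] circ [ 761. -264.] 48
282.0 399.0 222 mean [ 794.  -299.5   50.5] rect [[741.0, -313.0], [767.0, -339.0], [835.0, -271.0], [810.0, -246.0]] [96. 37.] circ [ 775. -279.] 48
```

View pics/c.png

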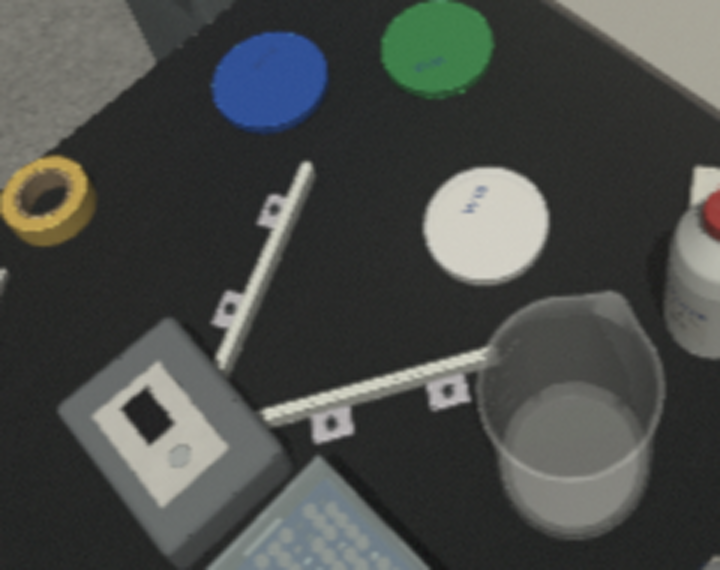

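The target is the white dish at (487,225) in the crop, the only white one on the black table; the blue and green ones are look-alikes. The reader origin is about (570,-325) with its axis at about -94.4°. The dish centre is about (608,-184). I'll push along -105° with tool -x, tool yaw 75°, and the fingers half closed as a cradle.

send_rows([
  [[0.5,0.035,-0.0187,0,0],[0.5,0.035,-0.0187,0,0],[0.5,0.035,-0.0187,0,0],[0.5,0.035,-0.0187,0,0],[0.5,0.035,-0.0187,0,0]],
])

```text
time_s: 0.92
tcp_pos: [363.0, -425.1, 404.9]
ee_rot: [3.141, -0.0, 0.385]
contact_force: [0.9, -0.5, -0.1]
gripper_width: 42.8
grip_force: 0.0
```

send_rows([
  [[0.5,0.035,-0.0187,0,0],[0.5,0.035,-0.0187,0,0],[0.5,0.035,-0.0187,0,0],[0.5,0.035,-0.0187,0,0],[0.5,0.035,-0.0187,0,0]],
])

```text
time_s: 1.33
tcp_pos: [490.1, -272.5, 404.9]
ee_rot: [3.141, -0.0, 0.386]
contact_force: [0.1, -0.3, -0.6]
gripper_width: 42.6
grip_force: 0.0
```

send_rows([
  [[0.5,0,0,0,-6.6],[0.5,0,0,0,-6.6],[0.5,0,0,0,-6.6],[0.5,0,0,0,-6.6],[0.5,0,0,0,-6.6]],
])

```text
time_s: 1.75
tcp_pos: [489.2, -274.0, 404.8]
ee_rot: [3.141, 0.0, 0.968]
contact_force: [0.0, 0.0, -0.2]
gripper_width: 42.3
grip_force: 0.0
```

send_rows([
  [[0.5,0,0,0,-6.6],[0.5,0,0,0,-6.6],[0.5,0,0,0,-6.6],[0.5,0,0,0,0],[0.5,0,0,0,0]],
])

```text
time_s: 2.17
tcp_pos: [489.0, -274.3, 404.7]
ee_rot: [3.141, -0.0, 1.304]
contact_force: [-0.1, 0.7, -0.2]
gripper_width: 42.6
grip_force: 0.0
```

send_rows([
  [[0.5,0.0323,0.0151,0,0],[0.5,0.0323,0.0151,0,0],[0.5,0.0323,0.0151,0,0],[0.5,0.0323,0.0151,0,0],[0.5,0.0323,0.0151,0,0]],
])

```text
time_s: 2.58
tcp_pos: [605.0, -136.4, 404.8]
ee_rot: [3.141, 0.0, 1.304]
contact_force: [0.4, -0.5, -0.8]
gripper_width: 42.9
grip_force: 0.0
```

send_rows([
  [[0.5,0.0323,0.0151,0,0],[0.5,0,0,0.04,0],[0.5,0,0,0.04,0],[0.5,0,0,0.04,0],[0.5,0,0,0.04,0]],
])

```text
time_s: 3.0
tcp_pos: [627.1, -110.4, 243.3]
ee_rot: [3.14, 0.001, 1.305]
contact_force: [-0.0, -0.7, -0.1]
gripper_width: 42.8
grip_force: 0.0
```

send_rows([
  [[0.5,0,0,0.03,0],[0.5,0,0,0.0147,0],[0.5,0,0,0,0],[0.5,0,0,0,0],[0.5,0,0,0,0]],
])

```text
time_s: 3.42
tcp_pos: [628.3, -110.6, 202.2]
ee_rot: [3.138, -0.001, 1.306]
contact_force: [-0.0, 0.2, 0.0]
gripper_width: 42.9
grip_force: 0.0
```

```bash
python3 m.py side d 90 330 230 420 3 ; python3 - <<'E'
from h import *
a,P,d=look('wrist'); cv2.imwrite('pics/e.png',a)
E
```

```text
[-2.45060647  0.01905241  0.69813212]
177.0 318.0 238 mean [ 507.9 -311.3   18.5] rect [[468.0, -237.0], [538.0, -383.0], [545.0, -380.0], [475.0, -234.0]] [  8. 162.] circ [ 507. -308.] 81
252.0 304.0 1202 mean [ 609.6 -184.9   15.8] rect [[546.0, -184.0], [609.0, -246.0], [672.0, -182.0], [608.0, -120.0]] [89. 89.] circ [ 609. -183.] 46
214.0 358.0 299 mean [ 632.3 -321.5   18.6] rect [[586.0, -381.0], [593.0, -386.0], [679.0, -261.0], [672.0, -256.0]] [152.   9.] circ [ 630. -319.] 76
327.0 338.0 186 mean [ 788.5 -154.5   50.1] rect [[749.0, -150.0], [760.0, -176.0], [820.0, -149.0], [809.0, -123.0]] [66. 28.] circ [ 779. -136.] 33
147.0 375.0 3290 mean [ 567.4 -431.2   49.5] rect [[493.0, -470.0], [624.0, -480.0], [631.0, -390.0], [500.0, -380.0]] [ 90. 131.] circ [ 562. -430.] 76
280.0 356.0 311 mean [ 740.8 -241.8   50.5] rect [[696.0, -263.0], [725.0, -296.0], [797.0, -233.0], [769.0, -200.0]] [96. 44.] circ [ 760. -264.] 48
282.0 399.0 214 mean [ 793.9 -299.8   50.4] rect [[741.0, -313.0], [767.0, -339.0], [835.0, -271.0], [809.0, -245.0]] [97. 37.] circ [ 775. -279.] 48
```

View pics/d.png

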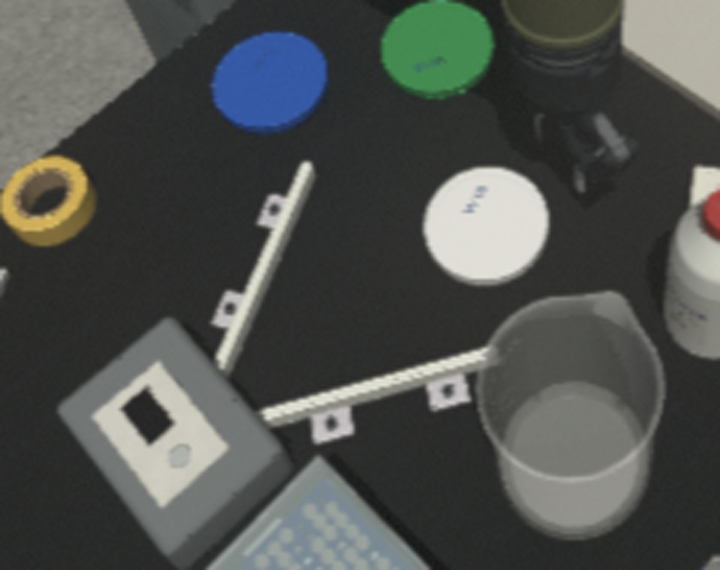

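View pics/e.png

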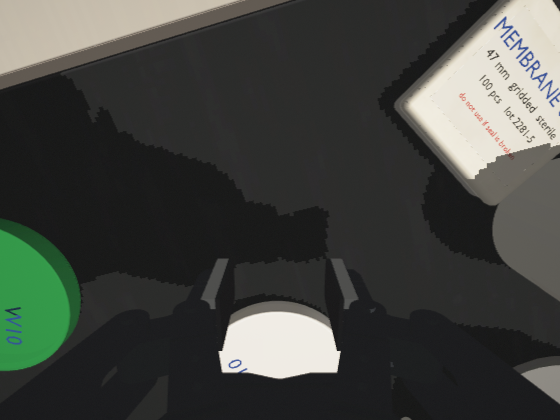

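The fingers are behind the dish with it centred between them (wrist picture, dish at (278,340)). The way is clear, so I go down and push.

send_rows([
  [[0.5,0,0,0.012,0],[0.5,0,0,0.012,0],[0.5,0,0,0,0],[0.5,0,0,0,0],[0.5,-0.006,0,0,0]],
])

```text
time_s: 3.93
tcp_pos: [625.8, -114.8, 175.8]
ee_rot: [-3.141, -0.002, 1.309]
contact_force: [-0.8, 0.9, -0.2]
gripper_width: 42.7
grip_force: 0.0
```

send_rows([
  [[0.5,-0.005,0,0,0],[0.5,-0.005,0,0,0],[0.5,-0.005,0,0,0],[0.5,-0.005,0,0,0],[0.5,-0.005,0,0,0]],
])

```text
time_s: 4.35
tcp_pos: [618.9, -141.2, 176.2]
ee_rot: [3.141, -0.0, 1.307]
contact_force: [0.1, 0.8, 0.2]
gripper_width: 43.0
grip_force: 0.2
```

send_rows([
  [[0.5,-0.006,0,0,0],[0.5,-0.008,0,0,0],[0.5,-0.008,0,0,0],[0.5,-0.008,0,0,0],[0.5,-0.008,0,0,0]],
])

```text
time_s: 4.77
tcp_pos: [608.8, -178.2, 176.0]
ee_rot: [3.142, 0.0, 1.307]
contact_force: [0.9, -0.4, 0.2]
gripper_width: 42.3
grip_force: 0.3
```

```bash
python3 m.py side f 90 330 230 420 3 | head -4
```

```text
[-2.45060647  0.01905241  0.69813212]
177.0 318.0 227 mean [ 507.8 -311.4   18.9] rect [[463.0, -240.0], [533.0, -385.0], [545.0, -379.0], [475.0, -234.0]] [ 13. 161.] circ [ 507. -308.] 81
234.0 315.0 1265 mean [ 596.5 -229.1   15.9] rect [[532.0, -229.0], [596.0, -291.0], [659.0, -226.0], [594.0, -164.0]] [90. 90.] circ [ 596. -228.] 46
214.0 358.0 283 mean [ 631.9 -321.8   18.6] rect [[585.0, -381.0], [593.0, -386.0], [680.0, -261.0], [672.0, -256.0]] [153.   9.] circ [ 630. -319.] 76
```

View pics/f.png

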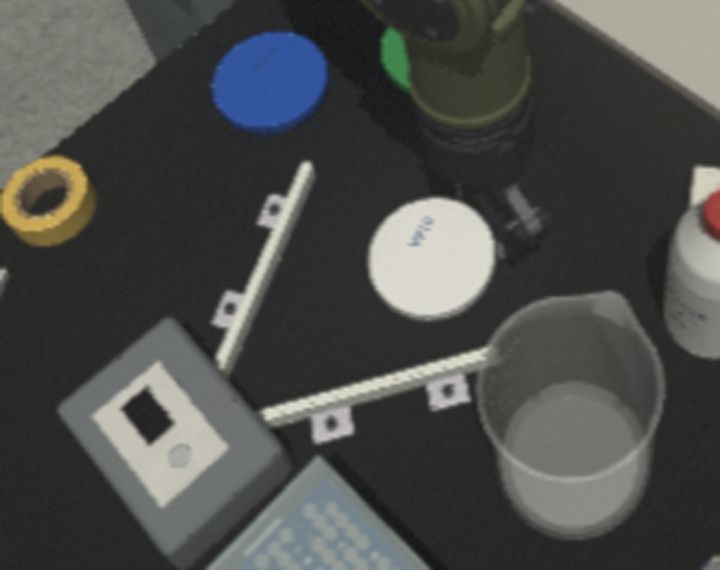

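The dish slides well in the cradle, now at crop (432,258), world (596,-228), heading for the seat. About 100 mm remain.

send_rows([
  [[0.5,-0.008,0,0,0],[0.5,-0.008,0,0,0],[0.5,-0.008,0,0,0],[0.5,-0.008,0,0,0],[0.5,-0.008,0,0,0]],
])

```text
time_s: 5.23
tcp_pos: [598.4, -216.8, 176.0]
ee_rot: [-3.142, 0.0, 1.307]
contact_force: [0.1, 0.3, -0.4]
gripper_width: 42.8
grip_force: 0.1
```

send_rows([
  [[0.5,-0.008,0,0,0],[0.5,-0.008,0,0,0],[0.5,-0.008,0,0,0],[0.5,-0.007,0,0,0],[0.5,-0.006,0,0,0]],
])

```text
time_s: 5.65
tcp_pos: [588.7, -252.6, 176.0]
ee_rot: [-3.142, 0.0, 1.307]
contact_force: [-0.1, -0.1, 0.1]
gripper_width: 42.6
grip_force: 0.1
```

send_rows([
  [[0.5,-0.004,0,0,0],[0.5,-0.003,0,0,0],[0.5,-0.003,0,0,0],[0.5,-0.003,0,0,0],[0.5,-0.002,0,0,0]],
])

```text
time_s: 6.07
tcp_pos: [585.1, -266.2, 176.0]
ee_rot: [3.142, 0.0, 1.308]
contact_force: [0.6, -0.9, -0.7]
gripper_width: 42.7
grip_force: 0.1
```

```bash
python3 m.py side g 90 330 230 420 3 | head -4
```

```text
[-2.45060647  0.01905241  0.69813212]
175.0 324.0 182 mean [ 514.2 -324.8   18.8] rect [[481.0, -265.0], [536.0, -383.0], [544.0, -379.0], [489.0, -262.0]] [  9. 130.] circ [ 513. -322.] 65
199.0 342.0 1653 mean [ 582.5 -318.5   16.4] rect [[510.0, -327.0], [593.0, -385.0], [680.0, -261.0], [596.0, -203.0]] [151. 102.] circ [ 606. -303.] 82
326.0 337.0 185 mean [ 787.9 -154.5   50.3] rect [[748.0, -150.0], [760.0, -176.0], [820.0, -148.0], [808.0, -122.0]] [66. 29.] circ [ 778. -136.] 33
```

send_rows([
  [[0.5,-0.002,0,0,0],[0.5,-0.002,0,0,0],[0.5,-0.001,0,0,0],[0.5,-0.001,0,0,0],[0.5,0,0,0,0]],
])

```text
time_s: 6.53
tcp_pos: [583.5, -272.1, 176.0]
ee_rot: [3.142, 0.0, 1.307]
contact_force: [-0.4, 0.4, 0.4]
gripper_width: 42.6
grip_force: 0.0
```

send_rows([
  [[0.5,-0.001,0,0,0],[0.5,-0.001,0,0,0],[0.5,0,0,0,0],[0.5,0,0,0,0],[0.5,0,0,0,0]],
])

```text
time_s: 6.95
tcp_pos: [583.1, -273.8, 176.0]
ee_rot: [3.142, 0.0, 1.307]
contact_force: [0.8, -0.5, 0.4]
gripper_width: 42.6
grip_force: 0.0
```

send_rows([
  [[0.5,-0.001,0,0,0],[0.5,0,0,0,0],[0.5,0,0,0,0],[0.5,0,0,0,0],[0.5,0,0,0,0]],
])

```text
time_s: 7.37
tcp_pos: [582.8, -274.7, 176.0]
ee_rot: [3.142, 0.0, 1.307]
contact_force: [0.4, 0.2, 0.0]
gripper_width: 42.6
grip_force: 0.0
```

send_rows([
  [[0.5,-0.001,0,0,0],[0.5,0,0,0,0],[0.5,0,0,0,0],[0.5,0,0,0,0],[0.5,0,0,0,0]],
])

```text
time_s: 7.78
tcp_pos: [582.5, -275.6, 176.0]
ee_rot: [-3.141, 0.0, 1.307]
contact_force: [0.4, 1.4, 1.0]
gripper_width: 42.5
grip_force: 0.3
```

send_rows([
  [[0.5,-0.001,0,0,0],[0.5,0,0,0,0],[0.5,0,0,0,0],[0.5,0,0,0,0],[0.5,0,0,0,0]],
])

```text
time_s: 8.2
tcp_pos: [582.4, -276.1, 176.0]
ee_rot: [-3.142, -0.001, 1.308]
contact_force: [0.2, 3.1, 1.0]
gripper_width: 42.4
grip_force: 1.4
```

```bash
python3 m.py side i 90 250 300 420 5 | head -4
```

```text
[-2.45060647  0.01905241  0.69813212]
193.0 343.0 1827 mean [ 574.5 -327.3   16.6] rect [[491.0, -282.0], [508.0, -396.0], [691.0, -369.0], [675.0, -256.0]] [186. 115.] circ [ 586. -295.] 96
147.0 375.0 3280 mean [ 567.3 -431.3   49.5] rect [[493.0, -469.0], [623.0, -480.0], [630.0, -390.0], [500.0, -380.0]] [ 90. 130.] circ [ 562. -430.] 76
```

View pics/i.png

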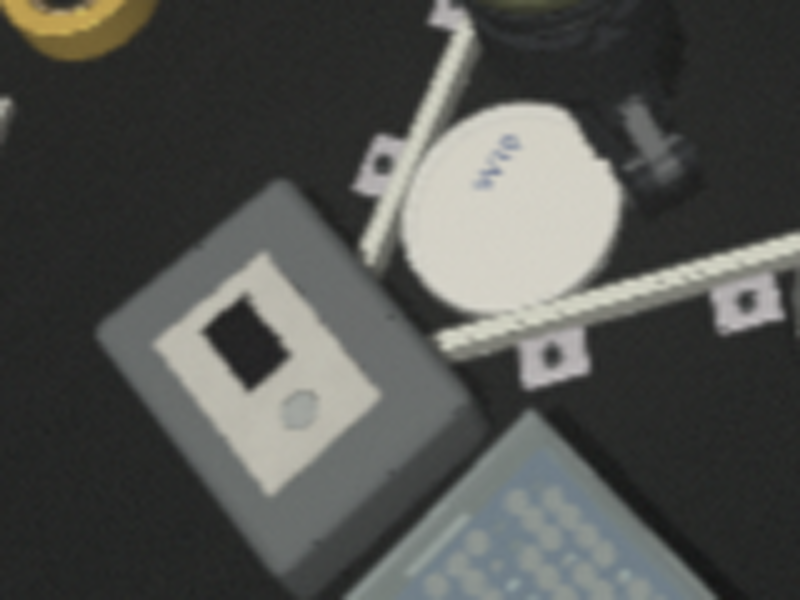

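The dish at crop (512,210) touches both rails, at (405,190) and (540,315), and the force is rising to 3 N. One firmer nudge to confirm it stalls, then I back off and lift.

send_rows([
  [[0.5,-0.001,0,0,0],[0.5,-0.001,0,0,0],[0.5,0,0,0,0],[0.5,0,0,0,0],[0.5,0,0,0,0]],
])

```text
time_s: 8.67
tcp_pos: [582.3, -276.7, 176.0]
ee_rot: [3.141, -0.003, 1.309]
contact_force: [0.7, 6.5, 0.7]
gripper_width: 42.8
grip_force: 2.9
```

send_rows([
  [[0.5,0.002,0,0,0],[0.5,0.003,0,0,0],[0.5,0.008,0,0,0],[0.5,0.015,0,0,0],[0.5,0.02,0,0,0]],
])

```text
time_s: 9.08
tcp_pos: [593.7, -234.6, 176.0]
ee_rot: [3.141, 0.004, 1.303]
contact_force: [-0.1, 0.3, -0.1]
gripper_width: 42.7
grip_force: 0.0
```

send_rows([
  [[0.5,0.02,0,0,0],[0.5,0.02,0,-0.02,0],[0.5,0.01,0,-0.04,0],[0.5,0,0,-0.04,0],[0.5,0,0,-0.04,0]],
])

```text
time_s: 9.5
tcp_pos: [607.4, -182.8, 317.4]
ee_rot: [-3.141, 0.001, 1.309]
contact_force: [-0.2, -0.7, 0.2]
gripper_width: 42.4
grip_force: 0.0
```

```bash
python3 - <<'E'
from h import *
from scipy.optimize import least_squares
a,P,d=look('side')
cv2.imwrite('pics/j.png',cv2.resize(a[230:420,90:330],None,fx=3,fy=3,interpolation=cv2.INTER_CUBIC))
hsv=cv2.cvtColor(a,cv2.COLOR_BGR2HSV)
m=(hsv[...,1]<50)&(hsv[...,2]>150)&(abs(P[...,2]-16)<5)&(np.hypot(P[...,0]-570,P[...,1]+325)<49)
# back half edge of the rim (away from rails)
q=P[m][:,:2]; t=np.arctan2(q[:,1]+325,q[:,0]-570); r=np.hypot(q[:,1]+325,q[:,0]-570)
E=[q[k][np.argmax(r[k])] for b in np.arange(.5,2.7,.1) if (k:=(abs(t-b)<.05)).any()]
E=np.array(E); s=least_squares(lambda c:np.hypot(*(E-c).T)-45,[570,-325],loss='soft_l1'); print(s.x,abs(s.fun).max())
E
```

```text
[ 569.16878156 -326.06059613] 1.7592354078702641
```

View pics/j.png

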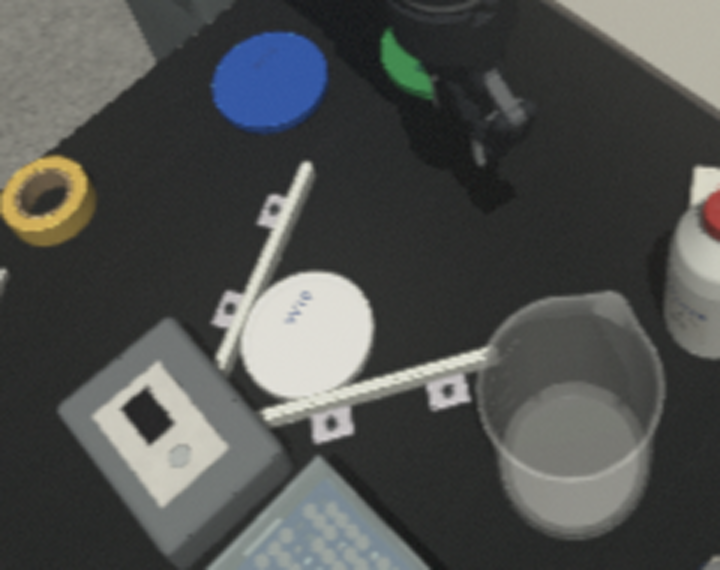

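The dish at crop (308,335) is seated against both rails. Its centre measures (569,-326) against an expected (570,-325). The gripper is clear and everything else is undisturbed.

```bash
python3 -c "
from station import env
print(env.close_job())"
```

```text
the job is handed in; nothing more can be done
None
```

The white dish was slid into the reader and sits against both rails at (569, -326) mm, about 1 mm from the estimated seat; the tray dish and the look-alikes were not touched, and the job was handed in about 9.6 s in.

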